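# Sort the loose car spares into the parts tray

## Task

Put the four loose car spares on the shelf away in the see-through parts tray: the brass battery clamp, the spark plug, the oil filler cap with the yellow grip bar and the red battery isolator key, each set down on the floor of the cell whose far end shows a sample of the same kind, in the free part of that cell and not on top of the sample or the walls. The copper pipe clip and the plain black canister cap look similar but do not belong in the tray: leave them where they are.

Things in the scene. Friction and masses are not known exactly. Their poses are not given: they have to be found in the camera images.
- battery_clamp: Loose brass battery-post clamp, lying flat, 140 g: ring 32 mm across, 20 mm high; towards +x two ears crossed by a steel bolt (30 mm over its ends), towards -x a 26 mm wide cable block with two screws on top. 67 mm long in x. Origin at the ring's centre at mid height, 10 mm above what it lies on, z up; take it across the ring, along y (32 mm).
- spark_plug: Loose spark plug, lying, 55 g: steel hexagon 15 mm long, 21 mm across flats (lies on a flat; 24 mm wide in y over corners), 14 mm thread to -x, slim ribbed white insulator to +x. Long axis x, from -27 mm (electrode) to +43 mm (terminal). Origin on the axis amid the hexagon, 10.5 mm above what it lies on; take it by the hexagon, along y.
- oil_cap: Loose engine oil filler cap, standing on its neck, 50 g: black disc 48 mm across from 8 to 16 mm height on a 34 mm black neck, and on top a yellow upright grip bar, 42 mm long in x, 12 mm wide in y, from 16 to 30 mm height. Origin on the axis at mid height, 15 mm above what it stands on, z up; take it by the bar, along y.
- isolator_key: Loose red plastic key of a battery isolator switch, T-shaped, lying flat, 14 mm thick, 40 g: handle bar 14 mm in x (x = -34 to -20 mm) and 50 mm in y; round shank 14 mm thick from there to x = +26 mm, with a small steel cross pin (18 mm) at x = 19 mm. Origin on the shank's axis, 7 mm above what it lies on; take it there across the shank, along y.
- cell_clamp: Fixed see-through open cell, one of four side by side in the tray, in any order. Outside 144 (x) x 98 x 16 mm high, walls and floor 2 mm. Origin: underside, 3 mm above the shelf, below the middle of the free part, which is 42 mm to -x, 45 mm to +x, 47 mm to each side in y; floor at z = 2 mm. Fixed at its far end (x = 71 mm): the sample, a brass battery clamp, 20 mm high.
- cell_plug: Fixed see-through open cell, one of four side by side in the tray, in any order. Outside 144 (x) x 98 x 16 mm high, walls and floor 2 mm. Origin: underside, 3 mm above the shelf, below the middle of the free part, which is 42 mm to -x, 45 mm to +x, 47 mm to each side in y; floor at z = 2 mm. Fixed at its far end (x = 71 mm): the sample, a spark plug, 21 mm high.
- cell_cap: Fixed see-through open cell, one of four side by side in the tray, in any order. Outside 144 (x) x 98 x 16 mm high, walls and floor 2 mm. Origin: underside, 3 mm above the shelf, below the middle of the free part, which is 42 mm to -x, 45 mm to +x, 47 mm to each side in y; floor at z = 2 mm. Fixed at its far end (x = 71 mm): the sample, a black oil cap with yellow bar, 30 mm high.
- cell_key: Fixed see-through open cell, one of four side by side in the tray, in any order. Outside 144 (x) x 98 x 16 mm high, walls and floor 2 mm. Origin: underside, 3 mm above the shelf, below the middle of the free part, which is 42 mm to -x, 45 mm to +x, 47 mm to each side in y; floor at z = 2 mm. Fixed at its far end (x = 71 mm): the sample, a red isolator key, 14 mm high.
- pipe_clip: A plumber's copper pipe clip lying on the shelf, not a car part: plain thin ring 32 mm across, 12 mm high, with two small opposite ears along x, 65 mm over all; no cross bolt and no cable block. Origin at its centre, 6 mm above the shelf. Stays where it is.
- canister_cap: Screw cap of a fuel canister, not an oil filler cap: plain black round cap with ribbed side and flat top, no yellow bar, 48 mm across (50 over the ribs), 20 mm high. Origin at its centre, 10 mm above the shelf. Stays where it is.
There are look-alikes about, which are no part of the job. There is more than one size of the isolator_key; the one meant has the size given above.

How it is judged:
By the outcome, as a careful person would: the job done as asked, in the order asked, and still so for the second after the job is handed in, with the robot touching nothing.
It also fails if it takes over 106 s, if anything falls off the work surface, if the arm or the gripper's body presses on something with over 40 N, if the wrist force passes 120 N, or if a joint passes its speed limit or range.

## Robot

A 7-joint arm with a two-finger parallel gripper is mounted at the origin on the work surface. World frame = base frame: x ahead of the robot, y to its left, z up, the work surface at z = 0. Lengths are in mm, angles in rad, forces in N, time in s.
With the tool pointing down it reaches from about 425 to 950 mm from the base axis. Payload 4.7 kg.
Tool frame: the origin (TCP) lies midway between the tips of the shut fingers; the grasp point (between the pads) lies grip_point_offset behind it (grip_point_offset is the distance from the TCP to the grasp point, in mm); z points along the fingers, y is the line along which they close (so a half turn about z gives the same grasp; the last joint's range is limited). The gripper opens to 85 mm and grips with 20 to 120 N. Pads are 22 mm wide; open, the fingers measure 114 mm over their backs; the gripper's body (76 mm by 85 mm) begins 54 mm behind the grasp point. The pads swing forward as they close: fully open they stand 13 mm farther back than shut.
Start: joints at [-1.153, 0.469, -0.049, 1.532, 0.024, 1.141, -0.082], TCP at [291.619, 608.775, 231.335] pointing down, gripper open.
Joint ranges: [-2.59, 2.59], [-0.33, 1.99], [-1.39, 1.29], [0.1, 2.45], [-1.04, 4.18], [0.21, 1.99], [-2.66, 2.66]. Speed limits (rad/s): [2.57, 2.57, 3.14, 3.14, 3.14, 3.14, 3.14].

## Interface

Orientations are given as a unit quaternion [x, y, z, w].
In Python, from rig import sense, read_camera, camera_model, job_done, search_frame, outline_of, place_of, grip_point_offset gives the robot as it stands.
- The arm moves only by the tool send_rows, never from a script. Its argument "motion" is one flat list of numbers, 6 for each row, row after row: the shift along the tool's x, y, z in units of 250 mm (1.0 is 250 mm), then the turn, a rotation vector about the tool's x, y, z in units of 180 degrees (1.0 is 180 degrees). In form: [tx, ty, tz, ax, ay, az, tx, ty, tz, ax, ay, az, ...]. A call has exactly 5 rows; each row is the pose to reach, as a shift and turn from the pose commanded when the call began, along the tool's axes at that moment, turning the shorter way round; what a row does not reach only later rows make up. A row lasts 1/8 s, in which the tool goes at most 62.5 mm and 10.7 degrees, less where a joint would pass 70% of its speed; a pose out of reach is approached as far as the arm can. A call with a number of a shift or a turn outside -1 to 1 is refused whole. A call with a gripper value outside its range is refused whole. "claw" is the gripper's target within -1 to 1 (fully open at 1, half-way at 0, shut at -1), set as the call begins (left out, the last holds). The fingers move at their own pace and stop on an object; "force" is the grip in N (left out, the last holds). Time passes only in rows, so rows that repeat a pose let the fingers close, or fill a call up. It gives the time, the measured TCP pose, the force, the opening and the grip force at its end, in the units of the state.
- sense(): the state, without advancing time (a new reading comes with each control period).
- read_camera(name): name is "scene" or "top" or "wrist"; returns the picture (384x512x3 uint8, red, green, blue); there is no depth.
- camera_model(name): a dict with "fx", "fy", "cx", "cy" (pixels), "view" (4x4, takes a point from world to camera coordinates). Camera axes: x right, y down, z forward; pixel columns grow to the right and rows downward; lengths in mm; the calibration is good to about 2 mm. A picture is of the moment at which its call begins: read the wrist's pose just before it. camera_model takes no time and is no camera call; for the wrist camera it gives the pose at the moment of the call.
- job_done(): hands the job in; it is judged then, once.
Trained networks look in the newest picture that a camera, given by its name, has taken for a name from the list of things; names that differ only in an ending like _2 or _b are one class to them, and where a whole thing is asked for, a point or a joint stands for the part that bears it (a point fixed in the world has none). Each returns a list of dicts, best first, with "score" (0 to 1); they miss things now and then, are a little off and sometimes report something else, mostly with a low value. They report only what shows in the picture. A call takes as long as a camera call. They do not tell look-alikes from the thing itself.
- search_frame(camera, name): "point" ([column, row] in pixels, amid what is visible of it).
- outline_of(camera, name): "pixels" (384x512 bool, what is visible of it) and "point" ([column, row] in pixels, amid what is visible of it).
- place_of(camera, name): "point" ([column, row] in pixels: a listed point, or the origin of a listed thing).
The state is a dict: "time": time; "joints": joint angles; "dq": joint speeds; "joint_efforts": joint torques, N m; "tcp_pos": TCP position; "eef_rot": TCP orientation; "wrist_force": force on the tool from outside, world axes, zero at the start; "moment": the same for the moment, N m; "gripper_width": finger opening in mm; "grasp_force": force on a finger pad.
Only numpy, scipy, OpenCV 4.12 (cv2) and the standard library are available. Lean on these libraries where they do the work, as an engineer would, in place of code of your own. Each camera call takes 0.05 s, during which the arm holds its last target. There are 200 camera calls.

## Working session

There is one attempt and no reset: what is moved stays moved. The work goes in short steps, Python scripts to look and compute and a tool call to move; the robot and the scene stay as the last step left them, time stands still between calls to the robot, and variables do not carry over. Pictures are saved under pics/ and viewed, at most 15 in all, crops included, and the job is handed in when it is done.

Besides the shell and the picture viewer there is one more tool, called after "Request:" by a JSON object that holds its "name" and its "arguments", one argument or row to a line. send_rows: Moves the arm, as the interface text tells. Its arguments: {"type":"object","properties":{"motion":{"type":"array","items":{"type":"number","minimum":-1,"maximum":1}},"claw":{"type":"number"},"force":{"type":"number"}},"required":["motion"]}

```bash
mkdir -p pics; ls
python3 - <<'E'
from rig import *
import cv2,numpy as np
s=sense();print({k:np.round(v,3).tolist() for k,v in s.items()})
print(grip_point_offset if not callable(grip_point_offset) else grip_point_offset())
for c in("scene","top"):
    im=read_camera(c);cv2.imwrite(f"pics/{c}0.png",cv2.resize(im[:,:,::-1],None,fx=1.5,fy=1.5,interpolation=cv2.INTER_CUBIC))
    m=camera_model(c);print(c,m)
    for n in("battery_clamp","spark_plug","oil_cap","isolator_key","cell_clamp","cell_plug","cell_cap","cell_key","pipe_clip","canister_cap"):
        print(c,n,[(round(d["score"],2),np.round(d["point"]).tolist()) for d in place_of(c,n)[:4]])
E
```

```text
pics
{'time': 0.0, 'joints': [-1.153, 0.469, -0.049, 1.534, 0.024, 1.141, -0.082], 'dq': [-0.0, 0.0, 0.0, 0.0, -0.0, 0.0, -0.0], 'joint_efforts': [-0.0, -51.032, -0.047, -23.772, 0.011, 0.007, 0.0], 'tcp_pos': [291.429, 608.201, 230.256], 'eef_rot': [0.222, 0.975, -0.001, -0.0], 'wrist_force': [-0.312, 0.208, 0.338], 'moment': [-0.032, 0.047, 0.007], 'grasp_force': 0.0, 'gripper_width': 85.196}
18.700000000000003
scene {'fx': 459.841162297109, 'fy': 459.841162297109, 'cx': 253.66951426364346, 'cy': 189.70506106510396, 'view': array([[ 8.14970736e-01,  5.79497616e-01,  2.28293958e-03,
        -4.28564261e+02],
       [ 4.94758583e-01, -6.93736911e-01, -5.23395685e-01,
        -2.47514831e+02],
       [-3.01722792e-01,  4.27681671e-01, -8.52086700e-01,
         1.37383856e+03],
       [ 0.00000000e+00,  0.00000000e+00,  0.00000000e+00,
         1.00000000e+00]])}
scene battery_clamp [(0.52, [251.0, 164.0])]
scene spark_plug [(0.7, [317.0, 115.0])]
scene oil_cap [(0.59, [222.0, 194.0])]
scene isolator_key [(0.61, [120.0, 294.0]), (0.58, [158.0, 287.0]), (0.21, [250.0, 259.0])]
scene cel
[... 534 characters left out ...]
912666e+02],
       [ 1.84672799e-01,  1.34650099e-02, -9.82707816e-01,
         9.44609251e+02],
       [ 0.00000000e+00,  0.00000000e+00,  0.00000000e+00,
         1.00000000e+00]])}
top battery_clamp [(0.49, [227.0, 226.0]), (0.41, [124.0, 204.0])]
top spark_plug [(0.68, [271.0, 162.0]), (0.55, [124.0, 201.0])]
top oil_cap [(0.74, [273.0, 225.0])]
top isolator_key [(0.8, [387.0, 219.0]), (0.47, [413.0, 244.0])]
top cell_clamp [(0.6, [312.0, 168.0]), (0.45, [336.0, 226.0])]
top cell_plug [(0.88, [204.0, 148.0])]
top cell_cap [(0.74, [277.0, 164.0])]
top cell_key [(0.62, [242.0, 154.0]), (0.22, [274.0, 228.0])]
top pipe_clip [(0.63, [336.0, 228.0])]
top canister_cap [(0.83, [167.0, 230.0])]
```

View pics/top0.png

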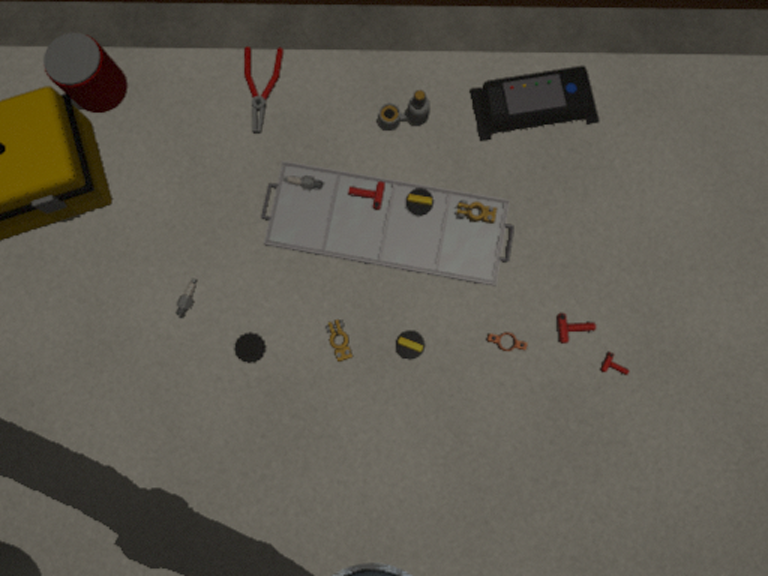

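View pics/scene0.png

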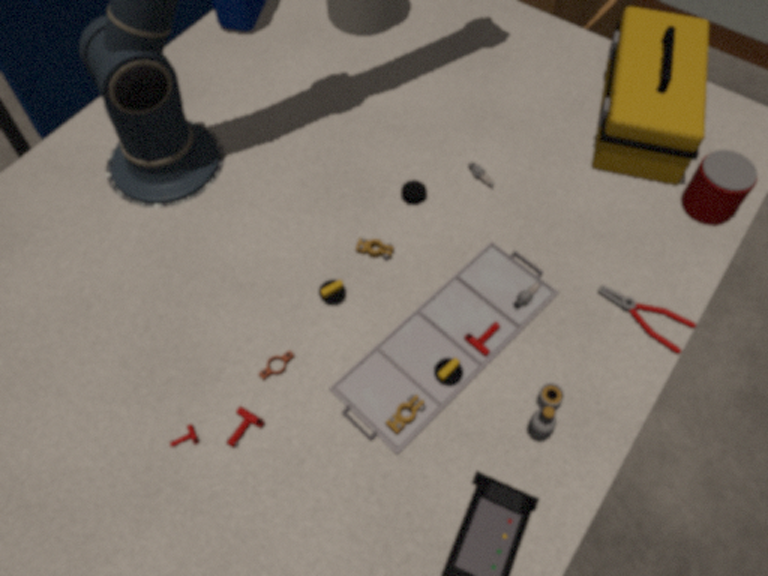

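The top view (at 1.5x) shows the cells left to right as plug, key, cap and clamp. The loose parts are the plug at (187,299), clamp (340,341), cap (410,345) and big key (575,327), with a small key decoy at (614,364). The copper clip (507,342) and black cap (250,348) stay put.

```bash
cat > h.py <<'E'
from rig import *
import cv2,numpy as np
from scipy.spatial.transform import Rotation as R
def pix2w(m,p,z):
    V=np.array(m["view"]);p=np.atleast_2d(np.asarray(p,float))
    d=np.c_[(p[:,0]-m["cx"])/m["fx"],(p[:,1]-m["cy"])/m["fy"],np.ones(len(p))]@V[:3,:3]
    c=-V[:3,:3].T@V[:3,3]
    return c+d*((z-c[2])/d[:,2])[:,None]
def w2pix(m,P):
    V=np.array(m["view"]);q=np.atleast_2d(P)@V[:3,:3].T+V[:3,3]
    return np.c_[m["fx"]*q[:,0]/q[:,2]+m["cx"],m["fy"]*q[:,1]/q[:,2]+m["cy"]]
def mv(x,y,z,yaw=None):
    """motion units to reach TCP x,y,z with the tool's y axis at yaw deg (mod 180), tool down"""
    s=sense();r=R.from_quat(s["eef_rot"]);t=r.inv().apply(np.array([x,y,z])-s["tcp_pos"])/250
    yt=r.apply([0,1,0]);cur=np.degrees(np.arctan2(yt[1],yt[0]))
    a=0 if yaw is None else (yaw-cur+90)%180-90
    yw=np.radians(cur+a);Y=np.array([np.cos(yw),np.sin(yw),0]);Z=np.array([0,0,-1.])
    T=R.from_matrix(np.c_[np.cross(Y,Z),Y,Z])
    rv=(r.inv()*T).as_rotvec()/np.pi
    print("tcp",np.round(s["tcp_pos"],1),"yaw",round(cur,1),"j7",round(s["joints"][6],2),"w",round(s["gripper_width"],1),"t",round(s["time"],2));print("MOVE",np.round(np.r_[t,rv],4).tolist())
E
python3 - <<'E'
from h import *
for c in("top","scene"):
    im=read_camera(c);m=camera_model(c)
    for n,z in(("battery_clamp",10),("spark_plug",10.5),("oil_cap",15),("isolator_key",7)):
        for d in outline_of(c,n)[:3]:
            k=np.argwhere(d["pixels"])[:,::-1]
            if len(k)<5: continue
            w=pix2w(m,k,z)[:,:2];r=cv2.minAreaRect(w.astype(np.float32));e=np.linalg.eigh(np.cov(w.T))[1][:,1]
            print(c,n,round(d["score"],2),np.round(d["point"]).tolist(),"rect",np.round(r[0]),np.round(r[1]),"pca",round(np.degrees(np.arctan2(e[1],e[0]))))
        print("  origin",[(round(d["score"],2),np.round(pix2w(m,d["point"],z)[0,:2]).tolist()) for d in place_of(c,n)[:2]])
m=camera_model("top")
C=pix2w(m,np.array([[284,164],[508,202],[494,283],[266,244]])/1.5,19);print(np.round(C))
m=camera_model("scene")
C=pix2w(m,np.array([[557,292],[398,452],[331,388],[491,244]])/1.5,19);print(np.round(C))
for c in("top","scene"):
  m=camera_model(c)
  for n in("cell_clamp","cell_plug","cell_cap","cell_key"):
    if c=="top" or 1:
        read_camera(c);print(c,n,[(round(d["score"],2),np.round(pix2w(m,d["point"],3)[0,:2]).tolist()) for d in place_of(c,n)[:2]])
E
```

```text
top battery_clamp 0.8 [226.0, 230.0] rect [463.  66.] [67. 30.] pca -160
  origin []
top spark_plug 0.75 [124.0, 200.0] rect [531. 326.] [25. 55.] pca 159
  origin []
top oil_cap 0.72 [316.0, 159.0] rect [ 647. -157.] [ 99. 150.] pca 170
top oil_cap 0.71 [273.0, 227.0] rect [460. -53.] [45. 45.] pca 145
  origin [(0.83, [461.0, -55.0]), (0.34, [468.0, 63.0])]
top isolator_key 0.79 [379.0, 218.0] rect [ 500. -326.] [46. 63.] pca 95
top isolator_key 0.54 [316.0, 156.0] rect [ 649. -159.] [102. 151.] pca 170
  origin [(0.66, [487.0, -337.0]), (0.58, [421.0, -397.0])]
scene battery_clamp 0.81 [250.0, 166.0] rect [466.  64.] [67. 38.] pca -160
  origin [(0.63, [464.0, 69.0])]
scene spark_plug 0.43 [318.0, 115.0] rect [531. 325.] [29. 75.] pca 158
scene spark_plug 0.24 [285.0, 240.0] rect [665. -58.] [104. 151.] pca 169
  origin [(0.45, [620.0, -157.0]), (0.42, [518.0, 332.0])]
scene oil_cap 0.69 [224.0, 194.0] rect [459. -55.] [45. 46.] pca 137
  origin [(0.64, [463.0, -55.0])]
scene isolator_key 0.56 [223.0, 192.0] rect [457. -52.] [45. 48.] pca 118
scene isolator_key 0.5 [160.0, 283.0] rect [ 490. -331.] [64. 50.] pca 96
  origin [(0.8, [493.0, -337.0]), (0.52, [436.0, -404.0])]
[[ 769.  171.   19.]
 [ 706. -220.   19.]
 [ 563. -194.   19.]
 [ 625.  194.   19.]]
[[ 781.  168.   19.]
 [ 718. -225.   19.]
 [ 572. -201.   19.]
 [ 637.  189.   19.]]
top cell_clamp [(0.7, [516.0, 329.0]), (0.65, [622.0, -156.0])]
top cell_plug [(0.63, [669.0, 134.0])]
top cell_cap [(0.61, [640.0, -51.0])]
top cell_key [(0.69, [654.0, 35.0])]
scene cell_clamp [(0.78, [626.0, -157.0])]
scene cell_plug [(0.8, [676.0, 139.0])]
scene cell_cap [(0.87, [639.0, -64.0])]
scene cell_key [(0.7, [651.0, 35.0])]
```

Run:
```python
from h import *
mv(464,67,180,110)
m=camera_model("wrist");V=np.array(m["view"]);s=sense();r=R.from_quat(s["eef_rot"])
print("cam in tool",r.inv().apply(-V[:3,:3].T@V[:3,3]-s["tcp_pos"]), (V[:3,:3]@r.as_matrix()).round(3).tolist(),m["fx"])
```

```text
tcp [291.7 608.8 231.3] yaw 64.4 j7 -0.08 w 85.1 t 2.8
MOVE [-1.5582, -1.6563, 0.2052, 0.0, 0.0, -0.2534]
cam in tool [  79.58272284    0.43685501 -143.38973508] [[-0.001, 1.0, 0.001], [-0.95, -0.001, -0.311], [-0.311, -0.001, 0.95]] 300.5121761490404
```

Request:
{"name": "send_rows", "arguments": {
  "motion": [-0.78, -0.83, 0.1, 0, 0, -0.2534, -0.78, -0.83, 0.1, 0, 0, -0.2534, -0.78, -0.83, 0.1, 0, 0, -0.2534, -0.78, -0.83, 0.1, 0, 0, -0.2534, -0.78, -0.83, 0.1, 0, 0, -0.2534]
}}

```text
time: 3.42
tcp_pos: [378.9, 334.0, 206.3]
eef_rot: [-0.173, 0.985, -0.0, 0.0]
wrist_force: [0.1, -0.4, -0.6]
gripper_width: 85.6
grasp_force: 0.0
```

Run:
```python
from h import *
mv(464,67,180,110)
```

```text
tcp [378.9 334.  206.3] yaw 110.0 j7 1.07 w 85.6 t 3.42
MOVE [0.0446, -1.12, 0.106, -0.0003, 0.0, -0.0002]
```

Request:
{"name": "send_rows", "arguments": {
  "motion": [0.04, -1, 0.1, 0, 0, 0, 0.04, -1, 0.1, 0, 0, 0, 0.04, -1, 0.1, 0, 0, 0, 0.04, -1, 0.1, 0, 0, 0, 0.04, -1, 0.1, 0, 0, 0]
}}

```text
time: 4.05
tcp_pos: [454.9, 93.8, 181.2]
eef_rot: [-0.169, 0.986, -0.001, -0.0]
wrist_force: [-0.0, 0.4, -0.6]
gripper_width: 85.0
grasp_force: 0.0
```

```bash
cat > look.py <<'E'
from h import *
import sys
n,z,out=sys.argv[1],float(sys.argv[2]),sys.argv[3]
im=read_camera("wrist");m=camera_model("wrist")
cv2.imwrite(f"pics/{out}.png",im[:,:,::-1])
for d in outline_of("wrist",n)[:2]:
    k=np.argwhere(d["pixels"])[:,::-1]
    w=pix2w(m,k,z)[:,:2];r=cv2.minAreaRect(w.astype(np.float32));e=np.linalg.eigh(np.cov(w.T))[1][:,1]
    print(round(d["score"],2),np.round(d["point"]).tolist(),"rect",np.round(r[0],1),np.round(r[1]),round(r[2]),"pca",round(np.degrees(np.arctan2(e[1],e[0])),1))
print("origin",[(round(d["score"],2),np.round(d["point"]).tolist(),np.round(pix2w(m,d["point"],z)[0,:2],1).tolist()) for d in place_of("wrist",n)[:2]])
mv(*map(float,sys.argv[4:]))
E
python3 look.py battery_clamp 10 w1 464 67 30 110
```

```text
0.64 [228.0, 169.0] rect [466.7  68.7] [70. 33.] 20 pca -161.9
origin [(0.58, [230.0, 177.0], [467.1, 71.2]), (0.43, [119.0, 138.0], [466.6, -50.0])]
tcp [453.9  99.9 181.5] yaw 110.1 j7 1.62 w 85.2 t 4.2
MOVE [0.0076, -0.1377, 0.6058, 0.0002, 0.0001, 0.0003]
```

View pics/w1.png

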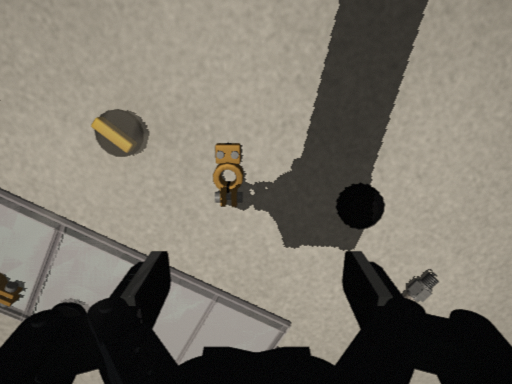

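The wrist view shows the clamp's ring at (228,176), with the cable block towards the base and the ears away from it, so its yaw is about 19°. Next I descend and grip it.

```bash
python3 -c "
from h import *
mv(466.5,71,3,109.5)"
```

```text
tcp [453.9  99.9 181.5] yaw 110.1 j7 1.62 w 85.2 t 4.2
MOVE [-0.0072, -0.1262, 0.7138, 0.0002, 0.0001, 0.0031]
```

Request:
{"name": "send_rows", "arguments": {
  "motion": [-0.007, -0.126, 0.2, 0, 0, 0.003, -0.007, -0.126, 0.42, 0, 0, 0.003, -0.007, -0.126, 0.6, 0, 0, 0.003, -0.007, -0.126, 0.713, 0, 0, 0.003, -0.007, -0.126, 0.713, 0, 0, 0.003]
}}

```text
time: 4.82
tcp_pos: [464.7, 71.8, 1.5]
eef_rot: [-0.171, 0.985, 0.0, -0.002]
wrist_force: [1.1, 0.1, 0.5]
gripper_width: 85.2
grasp_force: 0.0
```

Request:
{"name": "send_rows", "arguments": {
  "motion": [0, 0, 0, 0, 0, 0, 0, 0, 0, 0, 0, 0, 0, 0, 0, 0, 0, 0, 0, 0, 0, 0, 0, 0, 0, 0, 0, 0, 0, 0],
  "claw": -1,
  "force": 40
}}

```text
time: 5.45
tcp_pos: [467.5, 70.1, 4.4]
eef_rot: [-0.169, 0.986, 0.0, 0.001]
wrist_force: [-1.5, -0.2, 8.6]
gripper_width: 29.9
grasp_force: 39.4
```

Request:
{"name": "send_rows", "arguments": {
  "motion": [0, 0, 0, 0, 0, 0, 0, 0, 0, 0, 0, 0, 0, 0, 0, 0, 0, 0, 0, 0, 0, 0, 0, 0, 0, 0, 0, 0, 0, 0]
}}

```text
time: 6.08
tcp_pos: [467.4, 70.1, 4.4]
eef_rot: [-0.169, 0.986, 0.0, 0.001]
wrist_force: [-1.1, 0.1, 7.3]
gripper_width: 30.0
grasp_force: 39.4
```

```bash
python3 -c "
from h import *
mv(622,-155,110,80.7)"
```

```text
tcp [467.4  70.1   4.4] yaw 109.5 j7 1.7 w 30.0 t 6.08
MOVE [-0.2837, -1.0553, -0.4215, 0.0001, 0.0008, 0.1599]
```

Request:
{"name": "send_rows", "arguments": {
  "motion": [0, 0, -0.2, 0, 0, 0, 0, -0.1, -0.4, 0, 0, 0, -0.05, -0.3, -0.44, 0, 0, 0.04, -0.12, -0.5, -0.44, 0, 0, 0.09, -0.17, -0.7, -0.44, 0, 0, 0.16]
}}

```text
time: 6.7
tcp_pos: [565.8, -81.9, 113.9]
eef_rot: [0.068, 0.998, 0.0, 0.001]
wrist_force: [0.3, -0.3, -2.4]
gripper_width: 29.7
grasp_force: 41.0
```

```bash
python3 -c "
from h import *
mv(610,-153,120,80.7)"
```

```text
tcp [565.8 -81.9 113.9] yaw 82.2 j7 1.61 w 29.7 t 6.7
MOVE [-0.2137, -0.258, -0.0242, 0.0003, 0.0005, 0.0084]
```

Run:
```python
from h import *
im=read_camera("wrist");m=camera_model("wrist");cv2.imwrite("pics/w2.png",im[:,:,::-1])
for n in("cell_clamp","cell_plug","cell_cap","cell_key"):
    print(n,[(round(d["score"],2),np.round(d["point"]).tolist(),np.round(pix2w(m,d["point"],3)[0,:2],1).tolist()) for d in place_of("wrist",n)[:2]])
# predicted lines of cells
c=np.array([646,-10]);Y=np.array([.161,.987]);X=np.array([.987,-.161])
for k in(-2,-1,0,1,2):
    print(k,np.round(w2pix(m,[np.r_[c+k*98*Y-44*X,19],np.r_[c+k*98*Y+100*X,19]])).tolist())
```

```text
cell_clamp [(0.56, [188.0, 252.0], [621.8, -164.0])]
cell_plug [(0.77, [499.0, 263.0], [677.0, 129.5]), (0.19, [253.0, 254.0], [633.4, -103.3])]
cell_cap [(0.72, [292.0, 257.0], [641.9, -66.5])]
cell_key [(0.82, [397.0, 262.0], [661.7, 32.7]), (0.26, [74.0, 99.0], [471.8, -224.5])]
-2 [[134.0, 214.0], [151.0, 346.0]]
-1 [[248.0, 216.0], [248.0, 348.0]]
0 [[363.0, 217.0], [345.0, 349.0]]
1 [[478.0, 219.0], [442.0, 350.0]]
2 [[592.0, 220.0], [540.0, 352.0]]
```

View pics/w2.png

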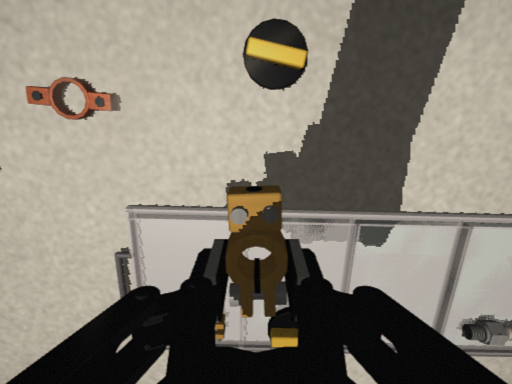

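Run:
```python
from h import *
m=camera_model("wrist")
print(pix2w(m,[[130,208],[354,214],[468,216],[510,217],[440,335],[343,345],[136,275]],19).round(1))
im=read_camera("top");m=camera_model("top")
cv2.imwrite("pics/top1.png",cv2.resize(im[95:200,165:350,::-1],None,fx=4,fy=4,interpolation=cv2.INTER_CUBIC))
```

```text
[[ 5.602e+02 -1.867e+02  1.900e+01]
 [ 5.903e+02  3.000e-01  1.900e+01]
 [ 6.048e+02  9.640e+01  1.900e+01]
 [ 6.104e+02  1.319e+02  1.900e+01]
 [ 7.292e+02  8.000e+01  1.900e+01]
 [ 7.292e+02 -1.470e+01  1.900e+01]
 [ 6.243e+02 -1.981e+02  1.900e+01]]
```

View pics/top1.png

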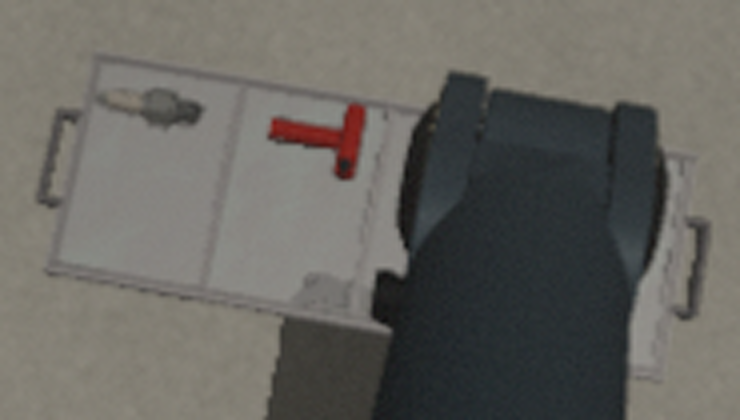

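Run:
```python
from h import *
m=camera_model("wrist");im=read_camera("wrist");cv2.imwrite("pics/w3.png",im[:,:,::-1])
for n in("cell_clamp","cell_plug","cell_cap","cell_key"):
    print(n,[(round(d["score"],2),np.round(d["point"]).tolist(),np.round(pix2w(m,d["point"],3)[0,:2],1).tolist()) for d in place_of("wrist",n)[:2]])
c=np.array([646,-10]);Y=np.array([.161,.987]);X=np.array([.987,-.161])
im=im[:,:,::-1].copy()
for k in(-2,-1,0,1,2):
    p=np.round(w2pix(m,[np.r_[c+k*98*Y-44*X,19],np.r_[c+k*98*Y+100*X,19]])).astype(int).tolist();cv2.line(im,p[0],p[1],(0,255,0),1)
    if k>-2:cv2.line(im,p[0],q,(0,255,0),1)
    q=p[0]
cv2.imwrite("pics/w3.png",im)
mv(622,-155,120,80.7)
```

```text
cell_clamp [(0.64, [254.0, 255.0], [626.7, -89.3])]
cell_plug [(0.89, [497.0, 269.0], [671.9, 141.2]), (0.34, [69.0, 102.0], [469.7, -218.8])]
cell_cap [(0.44, [395.0, 264.0], [653.6, 43.4])]
cell_key [(0.63, [395.0, 262.0], [651.5, 43.7])]
tcp [564.5 -79.8 113.1] yaw 82.6 j7 1.62 w 29.7 t 7.25
MOVE [-0.2666, -0.2687, -0.0277, 0.0002, -0.0001, 0.0107]
```

View pics/w3.png

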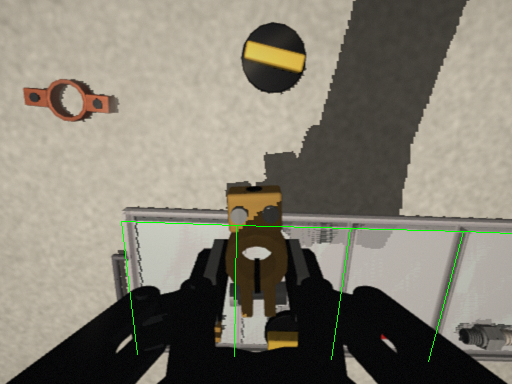

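Overlaying my tray model on the wrist view matches the walls within a few mm (front edge near row 222, dividers near columns 350 and 463). The clamp is held squarely by its ring.

```bash
python3 -c "
from h import *
mv(624,-155,40,80.7)"
```

```text
tcp [564.5 -79.8 113.1] yaw 82.6 j7 1.62 w 29.7 t 7.25
MOVE [-0.2746, -0.2679, 0.2923, 0.0002, -0.0001, 0.0107]
```

Request:
{"name": "send_rows", "arguments": {
  "motion": [-0.1, -0.1, 0, 0, 0, 0.01, -0.275, -0.268, 0, 0, 0, 0.01, -0.275, -0.268, 0.2, 0, 0, 0.01, -0.275, -0.268, 0.292, 0, 0, 0.01, -0.275, -0.268, 0.292, 0, 0, 0.01]
}}

```text
time: 7.88
tcp_pos: [622.6, -155.3, 37.9]
eef_rot: [0.08, 0.997, 0.0, -0.002]
wrist_force: [0.0, 1.1, -1.0]
gripper_width: 29.6
grasp_force: 40.9
```

```bash
python3 -c "
from h import *
im=read_camera('scene');cv2.imwrite('pics/s1.png',cv2.resize(im[190:310,190:400,::-1],None,fx=3.5,fy=3.5))
mv(624,-155,10,80.7)"
```

```text
tcp [ 624.  -155.6   39.6] yaw 80.8 j7 1.73 w 29.9 t 7.92
MOVE [0.0001, 0.0025, 0.1185, 0.0001, -0.0004, 0.0004]
```

View pics/s1.png

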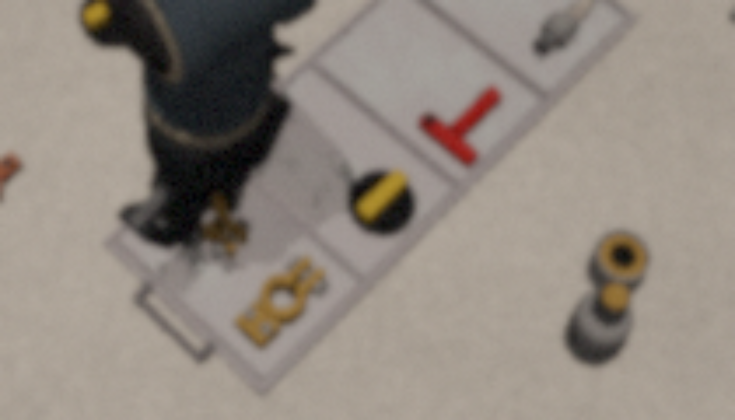

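The clamp hangs inside its cell, clear of the sample at (280,295). Now I lower it, release it and lift away.

Request:
{"name": "send_rows", "arguments": {
  "motion": [0, 0, 0.06, 0, 0, 0, 0, 0, 0.1, 0, 0, 0, 0, 0, 0.118, 0, 0, 0, 0, 0, 0.118, 0, 0, 0, 0, 0, 0.118, 0, 0, 0]
}}

```text
time: 8.55
tcp_pos: [624.6, -156.2, 10.9]
eef_rot: [0.081, 0.997, -0.0, 0.0]
wrist_force: [0.1, 0.2, -2.1]
gripper_width: 29.5
grasp_force: 41.0
```

Request:
{"name": "send_rows", "arguments": {
  "motion": [0, 0, 0, 0, 0, 0, 0, 0, 0, 0, 0, 0, 0, 0, 0, 0, 0, 0, 0, 0, 0, 0, 0, 0, 0, 0, 0, 0, 0, 0],
  "claw": 0.12
}}

```text
time: 9.18
tcp_pos: [624.3, -156.1, 10.5]
eef_rot: [0.081, 0.997, 0.0, 0.0]
wrist_force: [-0.4, -0.1, -0.4]
gripper_width: 47.8
grasp_force: 0.0
```

Request:
{"name": "send_rows", "arguments": {
  "motion": [0, 0, -0.1, 0, 0, 0, 0, 0, -0.3, 0, 0, 0, 0, 0, -0.55, 0, 0, 0, 0.1, 0.1, -0.55, 0, 0, 0, 0.2, 0.3, -0.55, 0, 0, 0]
}}

```text
time: 9.8
tcp_pos: [586.8, -76.0, 149.3]
eef_rot: [0.083, 0.997, -0.001, 0.001]
wrist_force: [0.7, 1.2, -0.3]
gripper_width: 48.1
grasp_force: 0.0
```

```bash
python3 -c "
from h import *
mv(480,310,170,70)"
```

```text
tcp [586.8 -76.  149.3] yaw 80.4 j7 1.56 w 48.1 t 9.8
MOVE [0.6779, 1.4512, -0.0859, -0.0002, 0.0009, 0.0579]
```

Request:
{"name": "send_rows", "arguments": {
  "motion": [0.1, 0.25, -0.05, 0, 0, 0.05, 0.2, 0.45, -0.05, 0, 0, 0.05, 0.3, 0.65, -0.05, 0, 0, 0.05, 0.4, 0.85, -0.05, 0, 0, 0.065, 0.45, 1, -0.05, 0, 0, 0.065],
  "claw": 1
}}

```text
time: 10.42
tcp_pos: [514.8, 193.6, 160.7]
eef_rot: [0.181, 0.984, 0.0, -0.0]
wrist_force: [0.4, -0.8, 0.4]
gripper_width: 85.2
grasp_force: 0.0
```

```bash
python3 -c "
from h import *
mv(505,322,160,68.5)"
```

```text
tcp [514.8 193.6 160.7] yaw 69.2 j7 0.85 w 85.2 t 10.43
MOVE [0.2194, 0.4662, 0.0033, 0.0002, -0.0002, 0.0037]
```

Request:
{"name": "send_rows", "arguments": {
  "motion": [0.1, 0.23, 0, 0, 0, 0, 0.22, 0.466, 0, 0, 0, 0.004, 0.22, 0.466, 0, 0, 0, 0.004, 0.22, 0.466, 0, 0, 0, 0.004, 0.22, 0.466, 0, 0, 0, 0.004]
}}

```text
time: 11.05
tcp_pos: [507.2, 317.0, 160.5]
eef_rot: [0.19, 0.982, -0.001, 0.0]
wrist_force: [-0.7, -1.0, -0.3]
gripper_width: 85.2
grasp_force: 0.0
```

```bash
sed -i 's/^im=read_camera("wrist");m=camera_model("wrist")/m=camera_model("wrist");im=read_camera("wrist")/' look.py; python3 look.py spark_plug 10.5 w4 520 328 6 68.5
```

```text
0.7 [277.0, 192.0] rect [534.1 327.3] [23. 69.] 70 pca 162.2
origin [(0.6, [275.0, 186.0], [521.9, 332.4])]
tcp [507.2 317.7 160.7] yaw 68.2 j7 0.63 w 85.3 t 11.2
MOVE [-0.0321, 0.0576, 0.6189, -0.0, 0.0001, -0.0019]
```

View pics/w4.png

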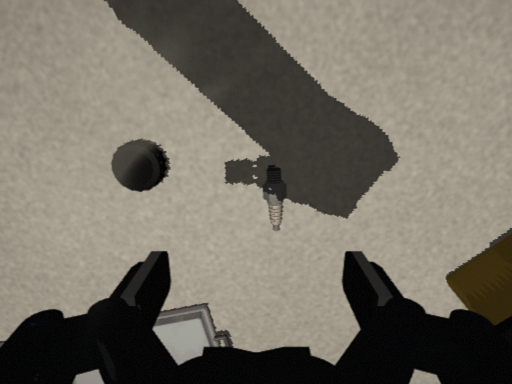

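```bash
python3 -c "
from h import *
mv(524.5,331,6,70)"
```

```text
tcp [507.2 317.7 160.7] yaw 68.2 j7 0.63 w 85.3 t 11.2
MOVE [-0.0444, 0.0754, 0.6189, -0.0, 0.0001, -0.0102]
```

Request:
{"name": "send_rows", "arguments": {
  "motion": [-0.044, 0.075, 0.15, 0, 0, -0.01, -0.044, 0.075, 0.35, 0, 0, -0.01, -0.044, 0.075, 0.55, 0, 0, -0.01, -0.044, 0.075, 0.618, 0, 0, -0.01, -0.044, 0.075, 0.618, 0, 0, -0.01]
}}

```text
time: 11.82
tcp_pos: [523.8, 332.0, 5.7]
eef_rot: [0.173, 0.985, -0.0, -0.0]
wrist_force: [-0.2, 0.5, -0.3]
gripper_width: 85.3
grasp_force: 0.0
```

Request:
{"name": "send_rows", "arguments": {
  "motion": [0, 0, 0, 0, 0, 0, 0, 0, 0, 0, 0, 0, 0, 0, 0, 0, 0, 0, 0, 0, 0, 0, 0, 0, 0, 0, 0, 0, 0, 0],
  "claw": -1,
  "force": 40
}}

```text
time: 12.45
tcp_pos: [524.1, 332.9, 7.2]
eef_rot: [0.173, 0.985, 0.0, 0.0]
wrist_force: [-1.7, -0.2, 4.9]
gripper_width: 21.6
grasp_force: 38.9
```

Request:
{"name": "send_rows", "arguments": {
  "motion": [0, 0, 0, 0, 0, 0, 0, 0, 0, 0, 0, 0, 0, 0, -0.1, 0, 0, 0, 0, 0, -0.3, 0, 0, 0, 0, 0, -0.3, 0, 0, 0]
}}

```text
time: 13.08
tcp_pos: [526.4, 334.3, 85.3]
eef_rot: [0.173, 0.985, 0.003, 0.003]
wrist_force: [1.5, 1.3, -0.5]
gripper_width: 21.0
grasp_force: 39.5
```

```bash
python3 -c "
from h import *
m=camera_model('wrist');im=read_camera('wrist');cv2.imwrite('pics/w5.png',im[:,:,::-1])
c=np.array([646,-10]);Y=np.array([.161,.987]);X=np.array([.987,-.161])
t=c+147*Y-6.5*X;print(t)
mv(t[0],t[1],75,80.7)"
```

```text
[663.2515 136.1355]
tcp [524.8 333.4  83. ] yaw 70.1 j7 0.67 w 21.7 t 13.12
MOVE [-0.7892, -0.5536, 0.0319, 0.0011, 0.0008, -0.0588]
```

View pics/w5.png

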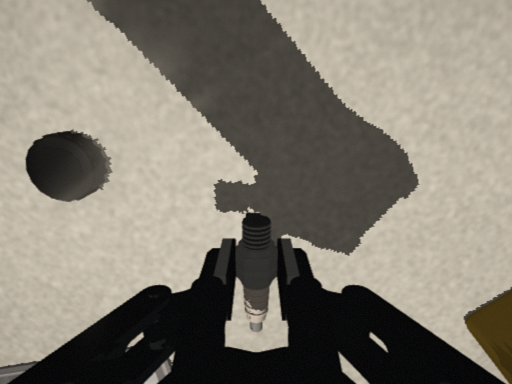

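Request:
{"name": "send_rows", "arguments": {
  "motion": [-0.18, -0.12, 0, 0, 0, -0.03, -0.36, -0.25, 0, 0, 0, -0.058, -0.55, -0.39, 0, 0, 0, -0.058, -0.73, -0.51, 0.03, 0, 0, -0.058, -0.79, -0.554, 0.03, 0.001, 0.001, -0.058]
}}

```text
time: 13.75
tcp_pos: [662.8, 129.5, 71.3]
eef_rot: [0.085, 0.996, -0.003, -0.003]
wrist_force: [0.2, -0.0, -0.8]
gripper_width: 21.8
grasp_force: 39.5
```

```bash
python3 -c "
from h import *
read_camera('top');m=camera_model('wrist');im=read_camera('wrist')[:,:,::-1].copy()
c=np.array([646,-10]);Y=np.array([.161,.987]);X=np.array([.987,-.161])
for k in(0,1,2):
    p=np.round(w2pix(m,[np.r_[c+k*98*Y-44*X,19],np.r_[c+k*98*Y+100*X,19]])).astype(int).tolist();cv2.line(im,p[0],p[1],(0,255,0),1)
    if k>0:cv2.line(im,p[0],q,(0,255,0),1)
    q=p[0]
cv2.imwrite('pics/w6.png',im)
mv(663.3,136.1,12.5,80.7)"
```

```text
tcp [662.5 132.1  72. ] yaw 80.3 j7 1.2 w 21.7 t 13.85
MOVE [-0.0015, 0.0176, 0.2379, -0.0016, -0.0016, -0.0022]
```

View pics/w6.png

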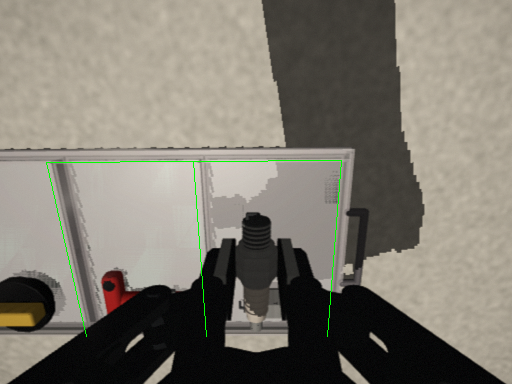

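Walls show about 5 mm further along +y than my model (dividers at columns 205 and 62 against 194 and 48 predicted). I'm shifting the target by that much and placing the plug.

```bash
python3 -c "
from h import *
mv(664.1,141,13,80.7)"
```

```text
tcp [662.5 132.1  72. ] yaw 80.3 j7 1.2 w 21.7 t 13.85
MOVE [-0.0013, 0.0375, 0.2358, -0.0016, -0.0016, -0.0022]
```

Request:
{"name": "send_rows", "arguments": {
  "motion": [-0.001, 0.037, 0, -0.0016, -0.0016, -0.002, -0.001, 0.037, 0.1, -0.0016, -0.0016, -0.002, -0.001, 0.037, 0.18, -0.0016, -0.0016, -0.002, -0.001, 0.037, 0.236, -0.0016, -0.0016, -0.002, -0.001, 0.037, 0.236, -0.0016, -0.0016, -0.002]
}}

```text
time: 14.48
tcp_pos: [663.3, 145.0, 13.6]
eef_rot: [0.079, 0.997, 0.001, 0.0]
wrist_force: [0.3, 0.8, -0.7]
gripper_width: 21.4
grasp_force: 39.5
```

Request:
{"name": "send_rows", "arguments": {
  "motion": [0, 0, 0, 0, 0, 0, 0, 0, 0, 0, 0, 0, 0, 0, 0, 0, 0, 0, 0, 0, 0, 0, 0, 0, 0, 0, 0, 0, 0, 0],
  "claw": -0.05
}}

```text
time: 15.1
tcp_pos: [663.9, 144.1, 14.6]
eef_rot: [0.079, 0.997, 0.001, 0.001]
wrist_force: [-1.3, -0.9, -0.7]
gripper_width: 40.7
grasp_force: 0.0
```

Request:
{"name": "send_rows", "arguments": {
  "motion": [0, 0, -0.1, 0, 0, 0, 0, 0, -0.3, 0, 0, 0, 0, 0, -0.5, 0, 0, 0, 0.1, -0.1, -0.6, 0, 0, 0, 0.2, -0.3, -0.6, 0, 0, 0]
}}

```text
time: 15.72
tcp_pos: [603.6, 79.8, 167.0]
eef_rot: [0.077, 0.997, 0.002, 0.004]
wrist_force: [-0.3, -1.3, -0.0]
gripper_width: 40.7
grasp_force: 0.0
```

```bash
python3 -c "
from h import *
mv(440,-50,160,70)"
```

```text
tcp [603.6  79.8 167. ] yaw 81.2 j7 1.27 w 40.7 t 15.72
MOVE [0.567, -0.6138, 0.0206, 0.002, 0.0021, 0.0621]
```

```bash
python3 -c "
from h import *
mv(500,10,150,29)"
```

```text
tcp [603.6  79.8 167. ] yaw 81.2 j7 1.27 w 40.7 t 15.72
MOVE [0.367, -0.34, 0.0635, 0.0027, 0.0013, 0.2898]
```

Request:
{"name": "send_rows", "arguments": {
  "motion": [0.1, -0.1, 0.06, 0.002, 0.001, 0.058, 0.2, -0.18, 0.06, 0.002, 0.001, 0.116, 0.3, -0.28, 0.06, 0.002, 0.001, 0.174, 0.367, -0.34, 0.06, 0.002, 0.001, 0.232, 0.367, -0.34, 0.06, 0.003, 0.001, 0.29],
  "claw": 1
}}

```text
time: 16.35
tcp_pos: [496.7, 6.9, 149.1]
eef_rot: [0.513, 0.858, -0.003, -0.002]
wrist_force: [0.2, -0.0, -0.7]
gripper_width: 85.2
grasp_force: 0.0
```

```bash
python3 -c "
from h import *
mv(450,-55,160,-24)"
```

```text
tcp [496.7   6.9 149.1] yaw 28.2 j7 0.52 w 85.2 t 16.35
MOVE [-0.13, -0.2821, -0.0414, -0.0022, 0.0011, 0.2902]
```

Request:
{"name": "send_rows", "arguments": {
  "motion": [-0.05, -0.1, -0.04, -0.002, 0.001, 0.058, -0.1, -0.2, -0.04, -0.002, 0.001, 0.116, -0.13, -0.282, -0.04, -0.002, 0.001, 0.174, -0.13, -0.282, -0.04, -0.002, 0.001, 0.232, -0.13, -0.282, -0.04, -0.002, 0.001, 0.29]
}}

```text
time: 16.98
tcp_pos: [452.0, -54.3, 159.7]
eef_rot: [0.838, 0.546, 0.0, 0.0]
wrist_force: [0.7, -0.4, -0.3]
gripper_width: 85.6
grasp_force: 0.0
```

Run:
```python
from h import *
read_camera("top");read_camera("top")
m=camera_model("wrist");im=read_camera("wrist");cv2.imwrite("pics/w7.png",im[:,:,::-1])
h=cv2.cvtColor(im,cv2.COLOR_RGB2HSV);k=cv2.inRange(h,(20,130,60),(35,255,255))
n,l,st,ce=cv2.connectedComponentsWithStats(k)
for i in range(1,n):
    if st[i,4]>80:
        w=pix2w(m,np.argwhere(l==i)[:,::-1],30)[:,:2];r=cv2.minAreaRect(w.astype(np.float32));e=np.linalg.eigh(np.cov(w.T))[1][:,1]
        print(ce[i].round(),st[i],"rect",np.round(r[0],1),np.round(r[1]),"pca",round(np.degrees(np.arctan2(e[1],e[0])),1),w.mean(0).round(1))
print([(d["score"],pix2w(m,d["point"],15)[0]) for d in place_of("wrist","oil_cap")[:2]])
mv(460,-55,20,-24)
```

```text
[264. 181.] [257 160  14  42 514] rect [460.4 -53.2] [40. 12.] pca 69.1 [460.6 -53.2]
[(0.7, array([460.39754871, -53.43460546,  15.        ]))]
tcp [452.2 -53.9 159.5] yaw -23.3 j7 -0.22 w 85.7 t 17.18
MOVE [0.0082, 0.03, 0.5581, 0.0001, 0.0, 0.0039]
```

View pics/w7.png

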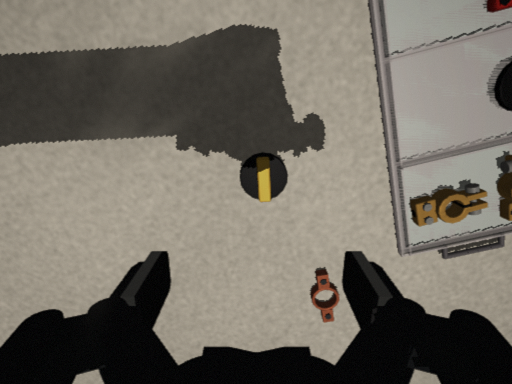

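```bash
python3 -c "
from h import *
mv(460.5,-53.3,22,-21)"
```

```text
tcp [452.2 -53.9 159.5] yaw -23.3 j7 -0.22 w 85.7 t 17.18
MOVE [0.0152, 0.0292, 0.5501, 0.0001, 0.0, -0.0128]
```

Request:
{"name": "send_rows", "arguments": {
  "motion": [0.015, 0.029, 0.15, 0, 0, -0.013, 0.015, 0.029, 0.3, 0, 0, -0.013, 0.015, 0.029, 0.47, 0, 0, -0.013, 0.015, 0.029, 0.55, 0, 0, -0.013, 0.015, 0.029, 0.55, 0, 0, -0.013]
}}

```text
time: 17.8
tcp_pos: [459.3, -53.6, 20.7]
eef_rot: [0.824, 0.566, -0.001, -0.001]
wrist_force: [0.5, -0.5, 0.7]
gripper_width: 85.2
grasp_force: 0.0
```

Request:
{"name": "send_rows", "arguments": {
  "motion": [0, 0, 0, 0, 0, 0, 0, 0, 0, 0, 0, 0, 0, 0, 0, 0, 0, 0, 0, 0, 0, 0, 0, 0, 0, 0, 0, 0, 0, 0],
  "claw": -1,
  "force": 40
}}

```text
time: 18.42
tcp_pos: [460.6, -53.4, 22.4]
eef_rot: [0.825, 0.565, 0.0, 0.0]
wrist_force: [-0.3, 0.8, 6.2]
gripper_width: 10.4
grasp_force: 41.4
```

Request:
{"name": "send_rows", "arguments": {
  "motion": [0, 0, 0, 0, 0, 0, 0, 0, 0, 0, 0, 0, 0, 0, 0, 0, 0, 0, 0, 0, -0.1, 0, 0, 0, 0, 0, -0.32, 0, 0, 0]
}}

```text
time: 19.05
tcp_pos: [458.6, -53.4, 101.2]
eef_rot: [0.825, 0.565, -0.003, -0.001]
wrist_force: [1.6, 1.5, 0.3]
gripper_width: 10.3
grasp_force: 40.6
```

```bash
python3 -c "
from h import *
c=np.array([647,-5.5]);Y=np.array([.161,.987]);X=np.array([.987,-.161])
t=c-49*Y+1.5*X;print(t)
mv(t[0],t[1],110,-9.3)"
```

```text
[640.5915 -54.1045]
tcp [458.6 -53.4 101.2] yaw -21.1 j7 -0.09 w 10.3 t 19.05
MOVE [0.2598, 0.6799, -0.039, -0.0015, 0.0008, -0.0658]
```

Request:
{"name": "send_rows", "arguments": {
  "motion": [0.07, 0.18, -0.03, 0, 0, -0.03, 0.14, 0.36, -0.03, 0, 0, -0.066, 0.21, 0.54, -0.03, 0, 0, -0.066, 0.26, 0.68, -0.03, -0.001, 0, -0.066, 0.26, 0.68, -0.03, -0.001, 0, -0.066]
}}

```text
time: 19.68
tcp_pos: [644.4, -53.9, 108.8]
eef_rot: [0.762, 0.648, 0.001, 0.002]
wrist_force: [-1.0, 0.4, -0.2]
gripper_width: 10.4
grasp_force: 40.6
```

```bash
python3 -c "
from h import *
read_camera('top');m=camera_model('wrist');im=read_camera('wrist')[:,:,::-1].copy()
c=np.array([647,-5.5]);Y=np.array([.161,.987]);X=np.array([.987,-.161])
for k in(-2,-1,0,1,2):
    p=np.round(w2pix(m,[np.r_[c+k*98*Y-44*X,19],np.r_[c+k*98*Y+100*X,19]])).astype(int).tolist();cv2.line(im,p[0],p[1],(0,255,0),1)
    if k>-2:cv2.line(im,p[0],q,(0,255,0),1)
    q=p[0]
cv2.imwrite('pics/w8.png',im)
mv(640.6,-54.1,28,-9.3)"
```

```text
tcp [641.4 -54.3 108.6] yaw -9.3 j7 0.11 w 10.7 t 19.77
MOVE [0.0008, -0.0035, 0.3225, 0.0004, 0.0004, 0.0001]
```

View pics/w8.png

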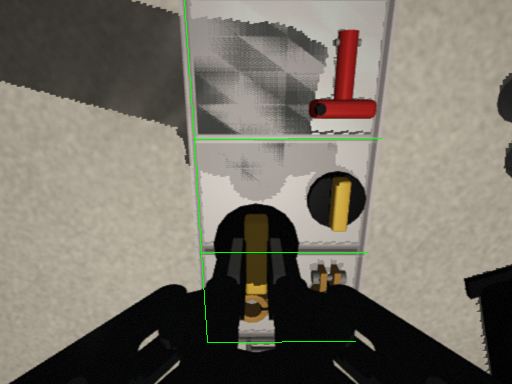

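The tray model lines coincide with the observed dividers (rows 136 and 250), and the cap is held upright by its bar. Lowering it now.

Request:
{"name": "send_rows", "arguments": {
  "motion": [0.001, -0.003, 0.1, 0, 0, 0, 0.001, -0.003, 0.2, 0, 0, 0, 0.001, -0.003, 0.29, 0, 0, 0, 0.001, -0.003, 0.322, 0, 0, 0, 0.001, -0.003, 0.322, 0, 0, 0]
}}

```text
time: 20.4
tcp_pos: [641.3, -54.1, 29.1]
eef_rot: [0.762, 0.648, 0.001, 0.001]
wrist_force: [0.0, -0.1, 0.3]
gripper_width: 10.2
grasp_force: 40.6
```

Request:
{"name": "send_rows", "arguments": {
  "motion": [0, 0, 0, 0, 0, 0, 0, 0, 0, 0, 0, 0, 0, 0, 0, 0, 0, 0, 0, 0, 0, 0, 0, 0, 0, 0, 0, 0, 0, 0],
  "claw": -0.35
}}

```text
time: 21.02
tcp_pos: [641.9, -54.0, 29.0]
eef_rot: [0.762, 0.648, 0.001, 0.002]
wrist_force: [0.3, 0.8, -0.6]
gripper_width: 28.1
grasp_force: 0.0
```

Request:
{"name": "send_rows", "arguments": {
  "motion": [0, 0, -0.1, 0, 0, 0, 0, 0, -0.3, 0, 0, 0, -0.1, -0.1, -0.5, 0, 0, 0, -0.2, -0.2, -0.5, 0, 0, 0.04, -0.35, -0.35, -0.5, 0, 0, 0.09]
}}

```text
time: 21.65
tcp_pos: [541.4, -126.0, 154.6]
eef_rot: [0.846, 0.533, 0.002, 0.002]
wrist_force: [-0.5, -1.0, -0.4]
gripper_width: 27.9
grasp_force: 0.0
```

```bash
python3 -c "
from h import *
mv(475,-300,150,-5)"
```

```text
tcp [ 541.4 -126.   154.6] yaw -25.6 j7 -0.04 w 27.9 t 21.65
MOVE [-0.7424, 0.0616, 0.0176, 0.0019, -0.0002, -0.1146]
```

```bash
python3 -c "
from h import *
mv(480,-320,150,5)"
```

```text
tcp [ 541.4 -126.   154.6] yaw -25.6 j7 -0.04 w 27.9 t 21.65
MOVE [-0.8058, 0.1142, 0.0178, 0.0019, -0.0, -0.1701]
```

Request:
{"name": "send_rows", "arguments": {
  "motion": [-0.2, 0.03, 0.01, 0.001, 0, -0.05, -0.4, 0.05, 0.01, 0.001, 0, -0.1, -0.6, 0.08, 0.015, 0.002, 0, -0.15, -0.805, 0.114, 0.018, 0.002, 0, -0.17, -0.805, 0.114, 0.018, 0.002, 0, -0.17],
  "claw": 1
}}

```text
time: 22.28
tcp_pos: [477.4, -325.5, 149.7]
eef_rot: [0.678, 0.735, -0.002, -0.0]
wrist_force: [-0.4, 1.4, -0.4]
gripper_width: 85.6
grasp_force: 0.0
```

Run:
```python
from h import *
read_camera("top");read_camera("top")
m=camera_model("wrist");im=read_camera("wrist");cv2.imwrite("pics/w9.png",im[:,:,::-1])
h=cv2.cvtColor(im,cv2.COLOR_RGB2HSV);k=cv2.inRange(h,(0,150,50),(5,255,255))|cv2.inRange(h,(175,150,50),(180,255,255))
n,l,st,ce=cv2.connectedComponentsWithStats(k)
for i in range(1,n):
    if st[i,4]>80:
        w=pix2w(m,np.argwhere(l==i)[:,::-1],10)[:,:2];r=cv2.minAreaRect(w.astype(np.float32));e=np.linalg.eigh(np.cov(w.T))[1][:,1]
        print(ce[i].round(),st[i],"rect",np.round(r[0],1),np.round(r[1]),round(r[2],1),w.mean(0).round(1))
print([(d["score"],d["point"],pix2w(m,d["point"],7)[0]) for d in place_of("wrist","isolator_key")[:2]])
mv(490,-335,6,5)
```

```text
[269. 190.] [247 165  50  60 968] rect [ 494.8 -333.1] [48. 61.] 2.3 [ 493.  -327.3]
[206. 241.] [193 224  34  39 452] rect [ 431.4 -394.7] [42. 33.] 63.5 [ 433.5 -388.6]
[(0.79, [276.7, 199.8], array([ 502.05212702, -337.65324024,    7.        ]))]
tcp [ 480.9 -318.5  149. ] yaw 5.2 j7 0.82 w 85.5 t 22.48
MOVE [-0.0696, 0.0321, 0.572, -0.0009, -0.0004, 0.0013]
```

View pics/w9.png

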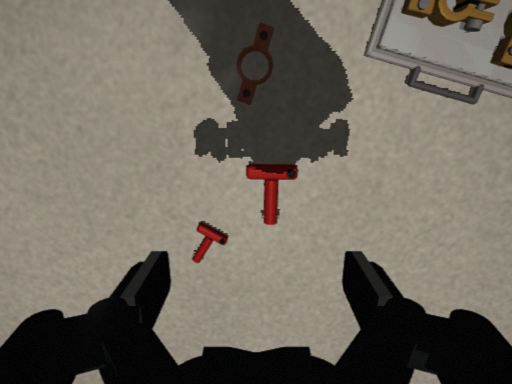

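The larger key at (270,190) measures 48 x 61 mm, so it is the one meant. Its shank yaw is -87.7° and its origin is about (495,-337). The small key at (206,241) is left alone.

```bash
python3 -c "
from h import *
mv(495,-337,6,2.3)"
```

```text
tcp [ 480.9 -318.5  149. ] yaw 5.2 j7 0.82 w 85.5 t 22.48
MOVE [-0.0794, 0.0513, 0.5719, -0.0009, -0.0003, 0.0163]
```

Request:
{"name": "send_rows", "arguments": {
  "motion": [-0.079, 0.051, 0.1, -0.001, 0, 0.016, -0.079, 0.051, 0.3, -0.001, 0, 0.016, -0.079, 0.051, 0.48, -0.001, 0, 0.016, -0.079, 0.051, 0.572, -0.001, 0, 0.016, -0.079, 0.051, 0.572, -0.001, 0, 0.016]
}}

```text
time: 23.1
tcp_pos: [494.0, -336.0, 4.4]
eef_rot: [0.692, 0.722, -0.0, -0.002]
wrist_force: [0.3, 0.7, 0.4]
gripper_width: 85.5
grasp_force: 0.0
```

Request:
{"name": "send_rows", "arguments": {
  "motion": [0, 0, 0, 0, 0, 0, 0, 0, 0, 0, 0, 0, 0, 0, 0, 0, 0, 0, 0, 0, 0, 0, 0, 0, 0, 0, 0, 0, 0, 0],
  "claw": -1,
  "force": 40
}}

```text
time: 23.72
tcp_pos: [494.7, -338.8, 7.0]
eef_rot: [0.693, 0.721, 0.0, 0.0]
wrist_force: [-1.0, 1.4, 6.0]
gripper_width: 11.4
grasp_force: 39.0
```

Request:
{"name": "send_rows", "arguments": {
  "motion": [0, 0, 0, 0, 0, 0, 0, 0, 0, 0, 0, 0, 0, 0, 0, 0, 0, 0, 0, 0, -0.15, 0, 0, 0, 0, 0, -0.4, 0, 0, 0]
}}

```text
time: 24.35
tcp_pos: [492.8, -337.4, 105.1]
eef_rot: [0.693, 0.721, -0.001, -0.003]
wrist_force: [1.6, -0.4, -0.6]
gripper_width: 11.8
grasp_force: 39.3
```

```bash
python3 -c "
from h import *
c=np.array([647,-5.5]);Y=np.array([.161,.987]);X=np.array([.987,-.161])
t=c+49*Y+1.5*X-4*Y;print(t)
mv(t[0],t[1],110,-9.3)"
```

```text
[655.7255  38.6735]
tcp [ 492.8 -337.4  105.1] yaw 2.3 j7 0.83 w 11.8 t 24.35
MOVE [1.4776, 0.7102, -0.0188, -0.0016, -0.0007, 0.0642]
```

Request:
{"name": "send_rows", "arguments": {
  "motion": [0.2, 0.1, -0.02, 0, 0, 0, 0.4, 0.2, -0.02, 0, 0, 0, 0.6, 0.3, -0.02, 0, 0, 0.03, 0.8, 0.39, -0.02, 0, 0, 0.064, 0.98, 0.47, -0.02, 0, 0, 0.064]
}}

```text
time: 24.98
tcp_pos: [602.5, -86.8, 110.9]
eef_rot: [0.762, 0.648, -0.0, -0.0]
wrist_force: [-0.1, -0.5, -0.4]
gripper_width: 11.5
grasp_force: 39.3
```

```bash
python3 -c "
from h import *
mv(655.7,38.7,100,-9.3)"
```

```text
tcp [602.5 -86.8 110.9] yaw -9.2 j7 0.19 w 11.5 t 24.98
MOVE [0.5298, 0.1293, 0.0438, -0.0, -0.0, 0.0003]
```

Request:
{"name": "send_rows", "arguments": {
  "motion": [0.2, 0.05, 0.02, 0, 0, 0, 0.4, 0.1, 0.04, 0, 0, 0, 0.53, 0.129, 0.04, 0, 0, 0, 0.53, 0.129, 0.04, 0, 0, 0, 0.53, 0.129, 0.04, 0, 0, 0]
}}

```text
time: 25.6
tcp_pos: [654.7, 35.0, 101.0]
eef_rot: [0.762, 0.647, -0.001, 0.0]
wrist_force: [0.2, -0.2, -0.2]
gripper_width: 11.5
grasp_force: 39.3
```

```bash
python3 -c "
from h import *
read_camera('top');m=camera_model('wrist');im=read_camera('wrist')[:,:,::-1].copy()
c=np.array([647,-5.5]);Y=np.array([.161,.987]);X=np.array([.987,-.161])
for k in(-2,-1,0,1,2):
    p=np.round(w2pix(m,[np.r_[c+k*98*Y-44*X,19],np.r_[c+k*98*Y+100*X,19]])).astype(int).tolist();cv2.line(im,p[0],p[1],(0,255,0),1)
    if k>-2:cv2.line(im,p[0],q,(0,255,0),1)
    q=p[0]
cv2.imwrite('pics/w10.png',im)
mv(655.7,38.7,12.5,-9.3)"
```

```text
tcp [654.7  34.1 101.4] yaw -9.4 j7 0.0 w 11.4 t 25.7
MOVE [0.019, 0.0008, 0.3554, 0.0, 0.0003, -0.0008]
```

View pics/w10.png

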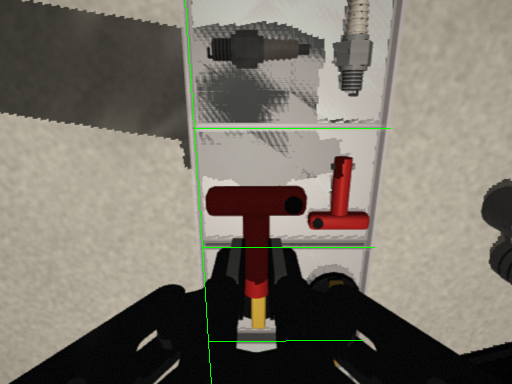

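The plug lies flat in its cell at (250,48), and the key is held straight above its own cell. Lowering it now.

Request:
{"name": "send_rows", "arguments": {
  "motion": [0.019, 0.001, 0.08, 0, 0, 0, 0.019, 0.001, 0.2, 0, 0, 0, 0.019, 0.001, 0.3, 0, 0, 0, 0.019, 0.001, 0.355, 0, 0, 0, 0.019, 0.001, 0.355, 0, 0, 0]
}}

```text
time: 26.32
tcp_pos: [656.2, 40.6, 12.2]
eef_rot: [0.762, 0.647, -0.0, -0.0]
wrist_force: [0.4, -0.4, -1.3]
gripper_width: 11.5
grasp_force: 40.0
```

Request:
{"name": "send_rows", "arguments": {
  "motion": [0, 0, 0, 0, 0, 0, 0, 0, 0, 0, 0, 0, 0, 0, 0, 0, 0, 0, 0, 0, 0, 0, 0, 0, 0, 0, 0, 0, 0, 0],
  "claw": -0.35
}}

```text
time: 26.95
tcp_pos: [656.3, 41.1, 12.5]
eef_rot: [0.762, 0.648, 0.0, 0.0]
wrist_force: [-0.5, 0.6, 0.1]
gripper_width: 27.8
grasp_force: 0.0
```

Request:
{"name": "send_rows", "arguments": {
  "motion": [0, 0, -0.1, 0, 0, 0, 0, 0, -0.3, 0, 0, 0, 0, 0, -0.5, 0, 0, 0, 0.1, -0.2, -0.7, 0, 0, 0, 0.2, -0.4, -0.8, 0, 0, 0]
}}

```text
time: 27.58
tcp_pos: [573.6, 100.9, 209.7]
eef_rot: [0.763, 0.647, 0.001, 0.001]
wrist_force: [-0.0, 2.0, 0.3]
gripper_width: 27.9
grasp_force: 0.0
```

Request:
{"name": "send_rows", "arguments": {
  "motion": [0.1, -0.2, 0, 0, 0, 0, 0.2, -0.35, 0, 0, 0, 0, 0.4, -0.5, 0, 0, 0, 0, 0.6, -0.5, 0, 0, 0, 0, 0.7, -0.5, 0, 0, 0, 0]
}}

```text
time: 28.2
tcp_pos: [477.6, 296.8, 207.8]
eef_rot: [0.761, 0.649, 0.0, -0.0]
wrist_force: [-0.2, 0.5, 0.1]
gripper_width: 27.7
grasp_force: 0.0
```

Run:
```python
from h import *
s=sense();print(s["time"],s["tcp_pos"],s["wrist_force"])
a=read_camera("top")[95:255,110:430,::-1];b=read_camera("scene")[90:300,110:375,::-1]
a=cv2.resize(a,(640,320),interpolation=cv2.INTER_CUBIC);a=cv2.convertScaleAbs(a,alpha=1.4)
cv2.imwrite("pics/f1.png",cv2.resize(read_camera("top")[100:200,165:350,::-1],(740,400),interpolation=cv2.INTER_CUBIC))
cv2.imwrite("pics/f2.png",cv2.resize(b,(742,588),interpolation=cv2.INTER_CUBIC))
```

```text
28.2 [477.61265655 296.80868942 207.78368791] [-0.18720129  0.47274877  0.09785884]
```

View pics/f2.png

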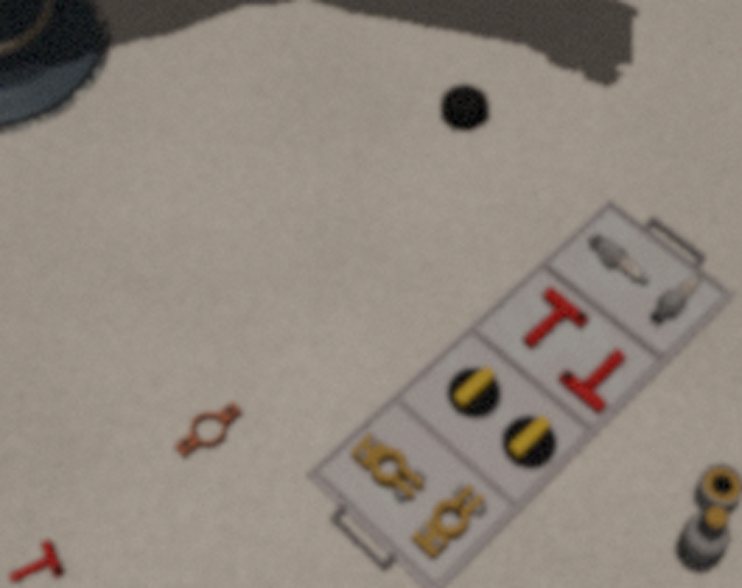

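The scene view shows all four spares flat in the free part of their matching cells, with both decoys and the small key unmoved. Handing in.

```bash
python3 -c "
from rig import *
print(job_done())"
```

```text
the job is handed in; nothing more can be done
None
```

The battery clamp, spark plug, oil cap and large isolator key each lie in the free part of their matching cell, the pipe clip, canister cap and small key were left alone, and the job was handed in at about 28 s of the 106 s allowed.

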